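# Stop-button check on a bench glass lap

### The arm

A 6-joint arm with a two-finger parallel gripper is mounted at the origin on the work surface. World frame = base frame: x ahead of the robot, y to its left, z up, the work surface at z = 0. Lengths are in m, angles in rad, forces in N, time in s.
With the tool pointing down it reaches from about 0.35 to 0.975 m from the base axis. Payload 4.9 kg.
Tool frame: the origin (TCP) lies between the finger pads; the fingertips stand 17 mm ahead of it and the grasp point (between the pads) lies 2 mm behind it (manip.nose_length is the distance from the TCP to the fingertips, in m); z points along the fingers, y is the line along which they close (so a half turn about z gives the same grasp; the last joint's range is limited). The gripper opens to 85 mm and grips with 20 to 120 N. Pads are 22 mm wide; open, the fingers measure 114 mm over their backs; the gripper's body (76 mm by 85 mm) begins 54 mm behind the grasp point. The pads swing forward as they close: fully open they stand 13 mm farther back than shut.
Start: joints at [-1.305, 0.053, 1.613, -0, 1.476, -0.119], TCP at [0.235, -0.579, 0.248] pointing down, gripper open.
Joint ranges: [-3.01, 3.01], [-1.01, 2.22], [0.06, 2.58], [-1.02, 4.17], [0.09, 2.62], [-3.14, 3.14]. Speed limits (rad/s): [2.57, 2.57, 3.14, 3.14, 3.14, 3.14].

### API

Orientations are given as a unit quaternion [w, x, y, z].
In Python, from plant import manip gives the robot as it stands. The module is installed in compiled form; this text tells all that it offers.
- The arm moves only by the tool apply_moves, never from a script. Its argument "moves" is a list of rows, each a list of 3 entries, a list of its own where there are three numbers: the turn, a rotation vector about the tool's x, y, z in rad, then the shift along the tool's x, y, z in cm, then the closure, from -1 (fully open) to 1 (shut), so that 0 is half open. A call has 1 to 20 rows; each row is the pose to reach, as a shift and turn from the pose commanded when the call began, along the tool's axes at that moment; what a row does not reach only later rows make up. A row lasts 1/10 s, in which the tool goes at most 50 mm and 8.59 degrees, less where a joint would pass 70% of its speed; a pose out of reach is approached as far as the arm can. A call with a gripper value outside its range is refused whole. The fingers move at their own pace and stop on an object; the grip force is fixed at half the most. Time passes only in rows, so rows that repeat a pose let the fingers close. It gives the time, the measured TCP pose, the force, the opening and the grip force at its end, in the units of the state.
- manip.state(): the state, without advancing time (a new reading comes with each control period).
- manip.grab_frame(name): name is "side" or "top" or "wrist"; returns a dict with "image" (480x640x3 uint8, red, green, blue), "K" (3x3 intrinsics, pixels), "rvec" (rotation vector, rad) and "tvec" (3), from world to camera coordinates, as OpenCV has them. Camera axes: x right, y down, z forward; pixel columns grow to the right and rows downward; lengths in m; the calibration is good to about 2 mm. A picture is of the moment at which its call begins. There is no depth.
- manip.job_done(): hands the job in; it is judged then, once.
Trained networks look in a picture, given as the dict that the camera call returned (one of the last four; its "shot" number tells which), for a name from the list of things; names that differ only in an ending like _2 or _b are one class to them, and where a whole thing is asked for, a point or a joint stands for the part that bears it (a point fixed in the world has none). Each returns a list of dicts, best first, with "score" (0 to 1); they miss things now and then, are a little off and sometimes report something else, mostly with a low value. They report only what shows in the picture. A call takes as long as a camera call.
- manip.look_for(picture, label): "location" ([x, y, z] in m, in the coordinates of the camera as it stood for that picture, good to about 4 mm: the middle of the surface that is visible of it).
- manip.silhouettes(picture, label): "pixels" (480x640 bool, what is visible of it).
- manip.spot_point(picture, label): "location" ([x, y, z] in m, in the coordinates of the camera as it stood for that picture, good to about 4 mm: a listed point, or the origin of a listed thing).
The state is a dict: "time": time; "joint_pos": joint angles; "joint_vel": joint speeds; "joint_efforts": joint torques, N m; "tool_pos": TCP position; "tool_rot": TCP orientation; "contact_force": force on the tool from outside, world axes, zero at the start; "ft_torque": the same for the moment, N m; "gripper_width": opening from 0.0 (shut) to 1.0 (fully open); "grasp_force": force on a finger pad.
Only numpy, scipy, OpenCV 4.12 (cv2) and the standard library are available. Lean on these libraries where they do the work, as an engineer would, in place of code of your own. Each camera call takes 0.05 s, during which the arm holds its last target. There are 200 camera calls.

### The job

Do the start-of-day check of the glass lap's stop, using fingertip touch only: press the big mushroom stop fully in so that it latches, then twist it clockwise until it lets go and springs back out, then press the small round reset button on the same panel fully down and let it come up again. Push with light force and do not grip or pinch the controls, leave the speed knob as it is set, and do not disturb the loose things lying about.

Things in the scene. Friction and masses are not known exactly. Their poses are not given: they have to be found in the camera images.
- lap: bench flat lap, fixed: grey case 400 (x) x 360 (y) mm, deck 150 mm above the bench, origin centre of underside, -x side faces the robot. Basin 270 mm across, rim 50 mm above the deck, centred 60 mm to +x; thin water pipe behind it, 100 mm above the deck. Stop, reset button and speed knob sit in any order on the deck's front strip, 135 mm to -x, at y = -120, 0, 120 mm
- stop_base: the mushroom stop's fixed base with all it carries; origin on the stop's axis at deck height, z up. The round head is 60 mm across, its underside 18 mm above the deck when out. The nearest tall thing is the basin's rim, about 60 mm from the axis; the neighbouring controls are 120 mm away
- stop_top (a point): centre of the flat top of the thumb rib that crosses the mushroom head, 50 mm above the deck when out. Rib 54 mm long, 12 mm wide, with upright sides rising 15 mm above the dome's middle; dome rim 22 mm below the rib's top. x axis along the rib (any direction at the start), z up; the frame turns and sinks with the head
- stop_press (a joint): how far the stop is pushed in, m: 0 out, 0.008 fully in. A spring of about 7 N rising to 10 N pushes it out; once fully in it latches and stays a little under 0.006 in
- stop_twist (a joint): twist of the stop head, rad: 0 at rest, positive clockwise seen from above, hard stop at 0.8. A light spring (about 0.03 to 0.07 N m) turns it back to 0 when let go. Latched in, it lets go and springs out when turned to about 0.35 to 0.4; the finger may then leave it
- reset_button_base: the reset button with its black bezel, 44 mm across and 12 mm high; origin on its axis at deck height
- reset_button_top (a point): centre of the flat top of the reset button, a plain grey round push button 28 mm across in a black bezel 44 mm across; its top is 22 mm above the deck (10 mm above the bezel)
- reset_button (a joint): how far the reset button is pushed in, m: 0 up, 0.006 fully down (about 5 N); it springs back by itself
- knob_mark (a point): outer end of the pointer line on top of the speed knob, a round black knob 40 mm across, 23 mm above the deck; the point is 18 mm from the knob's axis. The knob turns easily and is not to be moved
- water_bottle_mid (a point): centre of a white water bottle, 56 mm across, 150 mm high, loose, standing on the bench at the lap's -y side
- tub_mid (a point): centre of a blue open plastic tub, 150 x 110 x 60 mm high, loose on the bench at the lap's +y side
- dressing_stick_mid (a point): centre of a dressing stick, 22 x 90 x 22 mm, loose on the bench in front of the lap
- glass_blank_mid (a point): centre of a blue glass blank, 55 x 80 x 8 mm, loose on the bench in front of the lap

How it is judged:
By the outcome, as a careful person would: the job done as asked, in the order asked, and still so for the second after the job is handed in, with the robot touching nothing.
It also fails if it takes over 38 s, if anything falls off the work surface, if the arm or the gripper's body presses on something with over 40 N, if the wrist force passes 120 N, or if a joint passes its speed limit or range.

## Working session

There is one attempt and no reset: what is moved stays moved. The work goes in short steps, Python scripts to look and compute and a tool call to move; the robot and the scene stay as the last step left them, time stands still between calls to the robot, and variables do not carry over. Pictures are saved under pics/ and viewed, at most 10 in all, crops included, and the job is handed in when it is done.

Besides the shell and the picture viewer there is one more tool, called after "Emit:" by a JSON object that holds its "method" and its "body". apply_moves: Moves the arm, as the interface text tells. Its arguments: {"type":"object","properties":{"moves":{"type":"array"}},"required":["moves"]}

```bash
mkdir -p pics; cat > h.py <<'E'
import numpy as np, cv2
from plant import manip
from scipy.spatial.transform import Rotation as R
def w(f,p):
    M=cv2.Rodrigues(np.array(f["rvec"],float))[0]
    return M.T@(np.array(p)-np.array(f["tvec"]).ravel())
def proj(f,p):
    return cv2.projectPoints(np.array([p],float),np.array(f["rvec"],float),np.array(f["tvec"],float),np.array(f["K"]),None)[0].ravel()
def ray(f,uv,z):
    M=cv2.Rodrigues(np.array(f["rvec"],float))[0];c=-M.T@np.array(f["tvec"]).ravel()
    d=M.T@np.linalg.inv(f["K"])@np.array([uv[0],uv[1],1.]);return c+d*(z-c[2])/d[2]
def save(f,n): cv2.imwrite("pics/"+n,cv2.cvtColor(f["image"],cv2.COLOR_RGB2BGR))
E
python3 - <<'E'
from h import *
np.set_printoptions(precision=4,suppress=True)
s=manip.state();print(s["time"],s["tool_pos"],s["tool_rot"],s["gripper_width"],manip.nose_length)
for n in("top","side"):
    f=manip.grab_frame(n);save(f,n+"0.png")
    for l in("lap","stop_base","stop_top","reset_button_top","reset_button_base","knob_mark","water_bottle_mid","tub_mid"):
        for r in manip.spot_point(f,l)[:2]: print(n,l,round(r["score"],2),w(f,r["location"]))
print(manip.state()["time"])
E
```

```text
0.0 [ 0.2344 -0.5787  0.2471] [-0.001   0.9815  0.1912 -0.0001] 1.003124022822451 0.017
top stop_base 0.86 [0.5072 0.0254 0.1495]
top stop_top 0.81 [0.5022 0.0302 0.2001]
top stop_top 0.57 [0.5061 0.0272 0.1512]
top reset_button_top 0.58 [0.5119 0.147  0.1755]
top reset_button_base 0.54 [0.5145 0.1444 0.1502]
top knob_mark 0.86 [ 0.5063 -0.1116  0.1752]
top water_bottle_mid 0.73 [ 0.5539 -0.2234  0.0779]
top tub_mid 0.66 [0.6261 0.3309 0.0316]
top tub_mid 0.43 [0.3728 0.1398 0.0139]
side lap 0.2 [0.5035 0.0233 0.1487]
side stop_base 0.91 [0.5032 0.0224 0.1509]
side stop_top 0.77 [0.505  0.0258 0.1977]
side reset_button_top 0.6 [0.5163 0.1453 0.1666]
side reset_button_base 0.81 [0.5111 0.1421 0.1517]
side knob_mark 0.72 [ 0.5027 -0.111   0.1693]
side knob_mark 0.4 [0.5149 0.147  0.1693]
side water_bottle_mid 0.73 [ 0.5561 -0.2304  0.0792]
side tub_mid 0.84 [0.6273 0.3268 0.0307]
0.9
```

View pics/top0.png

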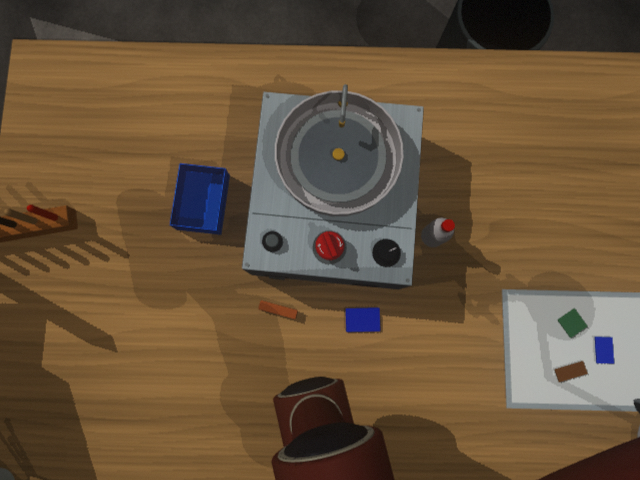

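View pics/side0.png

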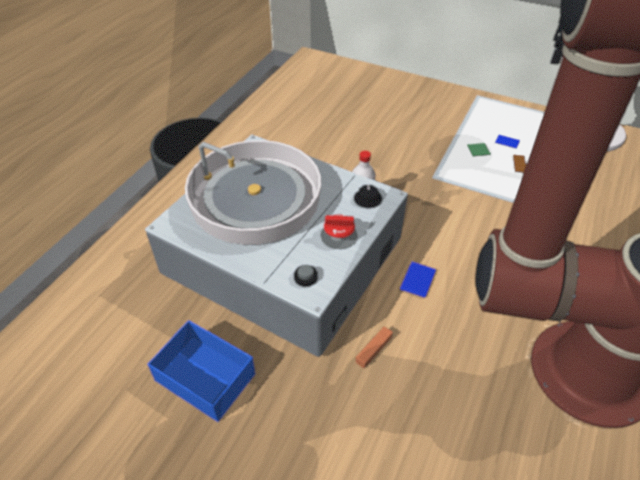

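Emit:
{"method": "apply_moves", "body": {"moves": [[[0,0,0],[5,-5,-9],1],[[0,0,0],[15,-14,-9],1],[[0,0,0],[47,-46,-9],1],[[0,0,0],[47,-46,-9],1],[[0,0,0],[47,-46,-9],1],[[0,0,0],[47,-46,-9],1],[[0,0,0],[47,-46,-9],1],[[0,0,0],[47,-46,-9],1],[[0,0,0],[47,-46,-9],1],[[0,0,0],[47,-46,-9],1],[[0,0,0],[47,-46,-9],1],[[0,0,0],[47,-46,-9],1],[[0,0,0],[47,-46,-9],1],[[0,0,0],[47,-46,-9],1],[[0,0,0],[47,-46,-9],1],[[0,0,0],[47,-46,-9],1],[[0,0,0],[47,-46,-9],1],[[0,0,0],[47,-46,-9],1]]}}

```text
time: 2.7
tool_pos: [0.4973, 0.0225, 0.3383]
tool_rot: [0.0, 0.982, 0.19, -0.0]
contact_force: [0.7, 0.3, -0.2]
gripper_width: 0.002
grasp_force: 0.0
```

```bash
python3 - <<'E'
from h import *
np.set_printoptions(precision=4,suppress=True)
s=manip.state();print(s["time"],s["tool_pos"],R.from_quat(np.roll(s["tool_rot"],-1)).as_matrix(),s["gripper_width"],s["joint_pos"])
f=manip.grab_frame("wrist");save(f,"w1.png")
for l in("stop_base","stop_top","reset_button_top","reset_button_base","knob_mark"):
    for r in manip.spot_point(f,l)[:1]: print(l,round(r["score"],2),w(f,r["location"]))
tip=s["tool_pos"]+np.array([0,0,-.017]);print("tip px",proj(f,tip))
E
```

```text
2.7 [0.4973 0.0225 0.3383] [[ 0.9275  0.3737 -0.    ]
 [ 0.3737 -0.9275 -0.0002]
 [-0.0001  0.0002 -1.    ]] 0.002160198593020016 [-0.1043 -0.2937  1.7824 -0.0002  1.6529  1.0835]
stop_base 0.59 [0.5018 0.0225 0.1498]
stop_top 0.58 [0.5041 0.0283 0.1963]
reset_button_top 0.8 [0.5164 0.1439 0.1695]
reset_button_base 0.76 [0.5133 0.1474 0.1492]
knob_mark 0.67 [ 0.5047 -0.1168  0.173 ]
tip px [323.8629 308.5123]
```

View pics/w1.png

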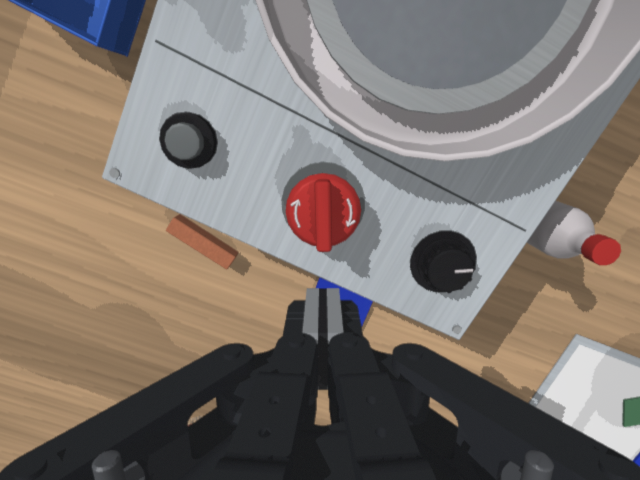

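```bash
python3 - <<'E'
from h import *
np.set_printoptions(precision=4,suppress=True)
s=manip.state();T=R.from_quat(np.roll(s["tool_rot"],-1)).as_matrix()
f=manip.grab_frame("wrist")
m=manip.silhouettes(f,"stop_top")[0]["pixels"].astype(np.uint8);c,a=cv2.minEnclosingCircle(cv2.findContours(m,0,2)[0][0]);print("sil",c,a,"->",ray(f,c,.172))
for uv in[(323,180),(323,250)]: print(ray(f,uv,.2))
print("reset",ray(f,(184,140),.172))
A=np.array([.5045,.0265,.2])
print("proj A",proj(f,A),"reset",proj(f,[.5145,.1455,.172]))
g=f["image"];r=((g[...,0]>90)&(g[...,1]<70)).astype(np.uint8);r[260:]=0;r[:,:250]=0;r[:,400:]=0
ys,xs=np.nonzero(r);print("red bbox",xs.min(),xs.max(),ys.min(),ys.max())
crop=cv2.resize(g[120:290,250:420],(680,680)[:2],interpolation=cv2.INTER_CUBIC)[:600];save({"image":crop},"c1.png")
print("A in tool",T.T@(A-s["tool_pos"]))
E
```

```text
sil (324.0, 211.70252990722656) 39.75297546386719 -> [0.5037 0.0249 0.172 ]
[0.5308 0.0368 0.2   ]
[0.4823 0.0172 0.2   ]
reset [0.5156 0.1441 0.172 ]
proj A [322.5863 218.8518] reset [181.858  140.6522]
red bbox 286 361 174 251
A in tool [ 0.0078 -0.0006  0.1384]
```

View pics/c1.png

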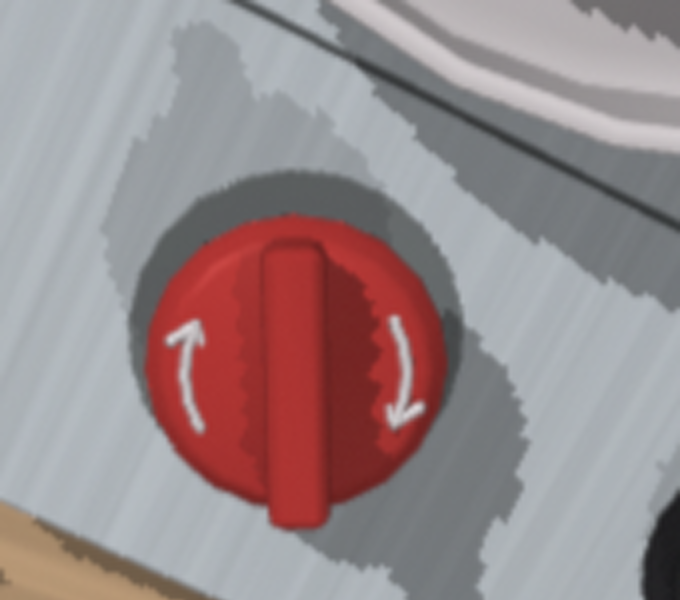

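Emit:
{"method": "apply_moves", "body": {"moves": [[[0,0,0],[0.9,-0.06,4.5],1],[[0,0,0],[0.9,-0.06,9],1],[[0,0,0],[0.9,-0.06,11],1],[[0,0,0],[0.9,-0.06,11.8],1],[[0,0,0],[0.9,-0.06,12.2],1],[[0,0,0],[0.9,-0.06,12.4],1],[[0,0,0],[0.9,-0.06,12.4],1]]}}

```text
time: 3.8
tool_pos: [0.5067, 0.0274, 0.2171]
tool_rot: [0.0, 0.982, 0.191, 0.002]
contact_force: [0.7, 0.1, -0.2]
gripper_width: 0.0
grasp_force: 0.0
```

Emit:
{"method": "apply_moves", "body": {"moves": [[[0,0,0],[0,0,0.2],1],[[0,0,0],[0,0,0.4],1],[[0,0,0],[0,0,0.5],1],[[0,0,0],[0,0,0.5],1]]}}

```text
time: 4.2
tool_pos: [0.507, 0.0273, 0.2128]
tool_rot: [0.001, 0.982, 0.191, 0.002]
contact_force: [-3.8, -0.1, 8.1]
gripper_width: -0.004
grasp_force: 4.0
```

Emit:
{"method": "apply_moves", "body": {"moves": [[[0,0,0],[0,0,0.15],1],[[0,0,0],[0,0,0.3],1],[[0,0,0],[0,0,0.45],1],[[0,0,0],[0,0,0.45],1]]}}

```text
time: 4.6
tool_pos: [0.5071, 0.0273, 0.209]
tool_rot: [0.001, 0.982, 0.191, 0.002]
contact_force: [-4.9, -0.2, 8.7]
gripper_width: -0.003
grasp_force: 4.7
```

Emit:
{"method": "apply_moves", "body": {"moves": [[[0,0,0],[0,0,0.15],1],[[0,0,0],[0,0,0.3],1],[[0,0,0],[0,0,0.3],1]]}}

```text
time: 4.9
tool_pos: [0.5074, 0.0273, 0.2088]
tool_rot: [0.001, 0.982, 0.191, 0.002]
contact_force: [-10.8, 1.4, 20.4]
gripper_width: -0.005
grasp_force: 10.2
```

Emit:
{"method": "apply_moves", "body": {"moves": [[[0,0,0],[0,0,-1],1],[[0,0,0],[0,0,-3],1],[[0,0,0],[-1.8,3,-3],1],[[0,0,0],[-1.8,3,-3],1],[[0,0,0],[-1.8,3,-3],1]]}}

```text
time: 5.4
tool_pos: [0.5008, -0.0075, 0.2327]
tool_rot: [0.0, 0.982, 0.191, 0.001]
contact_force: [-0.1, -0.6, 0.1]
gripper_width: -0.003
grasp_force: 0.0
```

```bash
python3 - <<'E'
from h import *
np.set_printoptions(precision=4,suppress=True)
s=manip.state();print(s["tool_pos"],s["contact_force"])
a=manip.grab_frame("wrist");b=manip.grab_frame("side")
for f in(a,b):
    for r in manip.spot_point(f,"stop_top")[:1]: print(round(r["score"],2),w(f,r["location"]))
u,v=proj(b,[.505,.026,.18]).astype(int);print(u,v)
c=cv2.resize(b["image"][v-40:v+40,u-53:u+53],(424,320))
d=np.hstack([cv2.resize(a["image"],(376,282))]);
o=np.zeros((320,800,3),np.uint8);o[:282,:376]=d;o[:,376:]=c;save({"image":o},"l1.png")
E
```

```text
[ 0.5008 -0.0075  0.2327] [-0.1429 -0.5811  0.1242]
0.78 [0.5044 0.0254 0.1899]
0.64 [0.5065 0.023  0.1898]
338 224
```

View pics/l1.png

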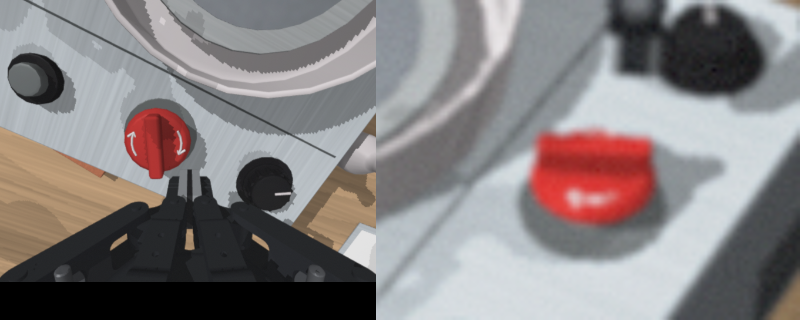

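Emit:
{"method": "apply_moves", "body": {"moves": [[[0,0,0],[0,0,1.5],1],[[0,0,0],[0,0,2.8],1],[[0,0,0],[0,-0.4,2.8],1],[[0,0,0],[0,-0.8,2.8],1],[[0,0,0],[0,-0.8,2.8],1]]}}

```text
time: 6.1
tool_pos: [0.4972, 0.0008, 0.2039]
tool_rot: [-0.0, 0.981, 0.192, 0.0]
contact_force: [-1.3, 0.3, -0.2]
gripper_width: 0.007
grasp_force: 0.0
```

Emit:
{"method": "apply_moves", "body": {"moves": [[[0,0,0],[0,-0.15,0],1],[[0,0,0],[0,-0.3,0],1],[[0,0,0],[0,-0.45,0],1],[[0,0,0],[0,-0.45,0],1]]}}

```text
time: 6.5
tool_pos: [0.4956, 0.0041, 0.2041]
tool_rot: [0.001, 0.982, 0.191, 0.0]
contact_force: [-0.6, -2.9, 0.6]
gripper_width: 0.0
grasp_force: 1.3
```

Emit:
{"method": "apply_moves", "body": {"moves": [[[0,0,0.08],[-0.13,-0.14,0],1],[[0,0,0.15],[-0.24,-0.28,0],1],[[0,0,0.23],[-0.34,-0.45,0],1],[[0,0,0.3],[-0.43,-0.6,0],1],[[0,0,0.3],[-0.43,-0.6,0],1]]}}

```text
time: 7.0
tool_pos: [0.4899, 0.0075, 0.2056]
tool_rot: [0.001, 0.999, 0.042, 0.001]
contact_force: [-3.0, -5.0, 6.8]
gripper_width: -0.0
grasp_force: 3.7
```

Emit:
{"method": "apply_moves", "body": {"moves": [[[0,0,0.08],[-0.13,-0.14,0],1],[[0,0,0.15],[-0.24,-0.28,0],1],[[0,0,0.15],[-0.24,-0.28,0],1]]}}

```text
time: 7.3
tool_pos: [0.4873, 0.01, 0.206]
tool_rot: [0.001, 0.999, -0.033, 0.001]
contact_force: [-2.5, -5.6, 6.6]
gripper_width: 0.001
grasp_force: 3.9
```

```bash
python3 - <<'E'
from h import *
np.set_printoptions(precision=4,suppress=True)
a=manip.grab_frame("wrist");b=manip.grab_frame("side")
for f in(a,b):
    for r in manip.spot_point(f,"stop_top")[:1]: print(round(r["score"],2),w(f,r["location"]))
u,v=338,224
c=cv2.resize(b["image"][v-40:v+40,u-53:u+53],(424,320))
o=np.zeros((320,800,3),np.uint8);o[:282,:376]=cv2.resize(a["image"],(376,282));o[:,376:]=c;save({"image":o},"l2.png")
E
```

```text
0.58 [0.5054 0.027  0.1947]
0.64 [0.5061 0.0256 0.1935]
```

View pics/l2.png

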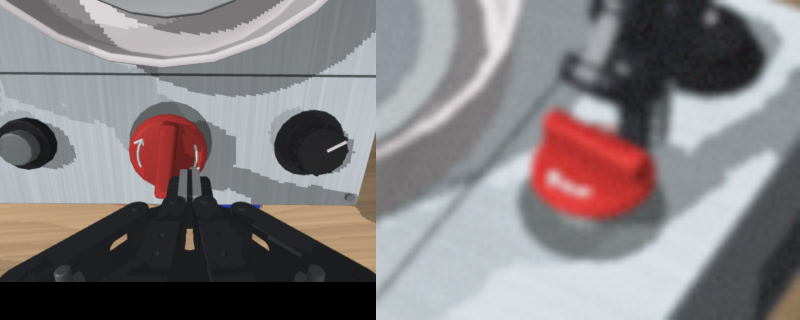

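Emit:
{"method": "apply_moves", "body": {"moves": [[[0,0,0],[0,0,-0.3],1],[[0,0,0],[0,0,-0.6],1],[[0,0,0],[0,0,-0.6],1]]}}

```text
time: 7.8
tool_pos: [0.4869, 0.0111, 0.2104]
tool_rot: [-0.0, 0.999, -0.033, 0.0]
contact_force: [-0.8, -1.6, 4.2]
gripper_width: 0.005
grasp_force: 2.6
```

Now back off sideways and up, then look.

Emit:
{"method": "apply_moves", "body": {"moves": [[[0,0,0],[0,0.3,-0.4],1],[[0,0,0],[0,1,-1],1],[[0,0,0],[0,1.2,-4],1],[[0,0,0],[0,1.2,-5],1],[[0,0,0],[0,1.2,-5],1]]}}

```text
time: 8.3
tool_pos: [0.487, -0.0011, 0.2622]
tool_rot: [-0.0, 0.999, -0.033, 0.002]
contact_force: [-0.3, 0.5, -0.5]
gripper_width: 0.004
grasp_force: 0.0
```

```bash
python3 - <<'E'
from h import *
np.set_printoptions(precision=4,suppress=True)
s=manip.state();T=R.from_quat(np.roll(s["tool_rot"],-1)).as_matrix()
a=manip.grab_frame("wrist");b=manip.grab_frame("side")
for f in(a,b):
  for l in("stop_top","reset_button_top","reset_button_base","knob_mark"):
    for r in manip.spot_point(f,l)[:1]: print(l,round(r["score"],2),w(f,r["location"]))
print(s["tool_pos"],"reset in tool",T.T@(np.array([.515,.1448,.172])-s["tool_pos"]))
u,v=338,224
c=cv2.resize(b["image"][v-40:v+40,u-53:u+53],(424,320))
o=np.zeros((320,800,3),np.uint8);o[:282,:376]=cv2.resize(a["image"],(376,282));o[:,376:]=c;save({"image":o},"l3.png")
E
```

```text
stop_top 0.69 [0.5029 0.0296 0.1997]
reset_button_top 0.72 [0.5149 0.1445 0.1692]
reset_button_base 0.93 [0.5133 0.1472 0.1481]
knob_mark 0.68 [ 0.5034 -0.114   0.1696]
stop_top 0.65 [0.5063 0.0234 0.1968]
reset_button_top 0.65 [0.5173 0.1472 0.167 ]
reset_button_base 0.56 [0.5128 0.1437 0.1496]
knob_mark 0.71 [ 0.5012 -0.1108  0.1657]
[ 0.487  -0.0011  0.2622] reset in tool [ 0.018  -0.1474  0.0903]
```

View pics/l3.png

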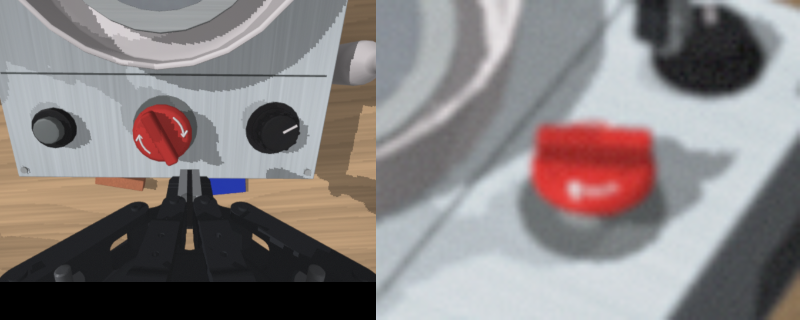

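Emit:
{"method": "apply_moves", "body": {"moves": [[[0,0,0],[0.6,-5,0],1],[[0,0,0],[1.2,-10,0],1],[[0,0,0],[1.8,-14.8,0],1],[[0,0,0],[1.8,-14.8,3],1],[[0,0,0],[1.8,-14.8,6],1],[[0,0,0],[1.8,-14.8,6.8],1],[[0,0,0],[1.8,-14.8,7.3],1],[[0,0,0],[1.8,-14.8,7.5],1],[[0,0,0],[1.8,-14.8,7.5],1]]}}

```text
time: 9.7
tool_pos: [0.5143, 0.1453, 0.1865]
tool_rot: [-0.0, 0.999, -0.033, 0.001]
contact_force: [-1.4, -0.7, 2.8]
gripper_width: -0.001
grasp_force: 1.4
```

Emit:
{"method": "apply_moves", "body": {"moves": [[[0,0,0],[0,0,0.15],1],[[0,0,0],[0,0,0.3],1],[[0,0,0],[0,0,0.45],1],[[0,0,0],[0,0,0.45],1]]}}

```text
time: 10.1
tool_pos: [0.5146, 0.1454, 0.183]
tool_rot: [0.0, 0.999, -0.033, 0.001]
contact_force: [-4.4, -0.7, 9.5]
gripper_width: -0.001
grasp_force: 5.3
```

Emit:
{"method": "apply_moves", "body": {"moves": [[[0,0,0],[0,0,0.2],1],[[0,0,0],[0,0,0.2],1]]}}

```text
time: 10.3
tool_pos: [0.5147, 0.1454, 0.1828]
tool_rot: [0.0, 0.999, -0.033, 0.001]
contact_force: [-8.3, -0.8, 18.7]
gripper_width: -0.001
grasp_force: 9.2
```

Bottomed out. Lift away.

Emit:
{"method": "apply_moves", "body": {"moves": [[[0,0,0],[0,0,-2],1],[[0,0,0],[0,0,-6],1],[[0,0,0],[0,0,-11],1],[[0,0,0],[0,0,-13],1],[[0,0,0],[0,0,-13],1],[[0,0,0],[0,0,-13],1]]}}

```text
time: 10.9
tool_pos: [0.5136, 0.1454, 0.3076]
tool_rot: [0.0, 0.999, -0.033, 0.0]
contact_force: [-0.7, -0.6, -0.1]
gripper_width: 0.001
grasp_force: 0.0
```

```bash
python3 - <<'E'
from h import *
np.set_printoptions(precision=4,suppress=True)
b=manip.grab_frame("side");a=manip.grab_frame("wrist")
for f in(a,b):
  for l in("stop_top","reset_button_top","knob_mark"):
    for r in manip.spot_point(f,l)[:1]: print(l,round(r["score"],2),w(f,r["location"]))
save(b,"f.png")
E
```

```text
stop_top 0.69 [0.507  0.0272 0.1958]
reset_button_top 0.97 [0.5156 0.1454 0.1691]
stop_top 0.6 [0.506  0.0253 0.1977]
reset_button_top 0.56 [0.5164 0.1471 0.166 ]
knob_mark 0.72 [ 0.5054 -0.1102  0.168 ]
```

View pics/f.png

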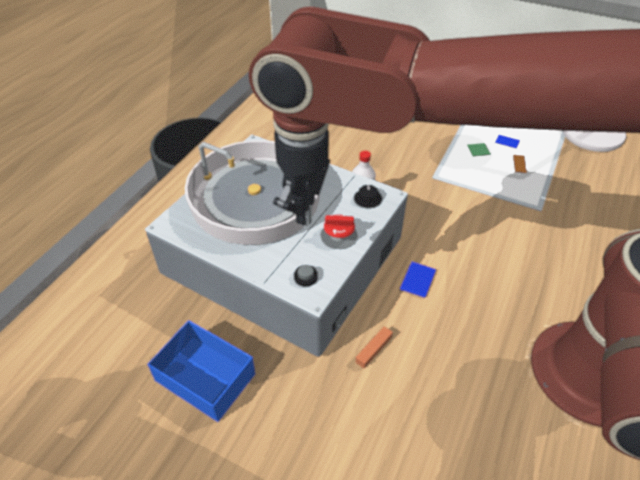

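The picture shows the stop out at (340,226), the reset button up at (305,275), and the tub, stick, blank and bottle where they were.

```bash
python3 -c "
from plant import manip
print(manip.job_done())"
```

```text
the job is handed in; nothing more can be done
None
```

The stop was pressed until it latched, then twisted clockwise until it let go and sprang back out. The reset button was then pressed fully down and came up again. The knob and loose items look unmoved in the last pictures, and the job is handed in with the arm clear at about 11 s (peak force seen about 23 N).

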